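Seat the eyepiece that fits and hold the hand lens over it in focus

ROBOT

A 7-joint arm with a two-finger parallel gripper is mounted at the origin on the work surface. World frame = base frame: x ahead of the robot, y to its left, z up, the work surface at z = 0. Lengths are in mm, angles in rad, forces in N, time in s.
With the tool pointing down it reaches from about 425 to 875 mm from the base axis. Payload 8.4 kg.
Tool frame: the origin (TCP) lies on the mounting face of the last link; the fingertips stand 173 mm ahead of it and the grasp point (between the pads) lies 155 mm ahead of it (env.nose_length is the distance from the TCP to the fingertips, in mm); z points along the fingers, y is the line along which they close (so a half turn about z gives the same grasp; the last joint's range is limited). The gripper opens to 85 mm and grips with 20 to 120 N. Pads are 22 mm wide; open, the fingers measure 114 mm over their backs; the gripper's body (76 mm by 85 mm) begins 54 mm behind the grasp point. The pads swing forward as they close: fully open they stand 13 mm farther back than shut.
Start: joints at [1.147, 0.333, 0.04, 1.465, -0.013, 1.343, -0.059], TCP at [207.406, -616, 404.708] pointing down, gripper open.
Joint ranges: [-2.58, 2.58], [-0.38, 2.09], [-1.3, 1.39], [0.25, 2.4], [-1.5, 4.64], [0.08, 2.09], [-2.65, 2.65]. Speed limits (rad/s): [2.22, 2.22, 2.79, 2.79, 3.14, 3.14, 3.14].

INTERFACE

Orientations are given as [roll, pitch, yaw] about the fixed x, y, z axes, in that order (R = Rz(yaw) Ry(pitch) Rx(roll)).
In Python, from workcell import env gives the robot as it stands. Calls block until the motion is done:
- env.reach(position, orientation): joint-space move of the TCP to a pose.
- env.move_straight(position, orientation=None, vel=150, until_force=None): straight line of the TCP; orientation=None keeps the orientation; vel is the mean speed in mm/s. With until_force (N) it stops when the force on the tool has changed by that much, and returns True; else False.
- env.goto_joints(angles): joint-space move.
- env.command_gripper(opening, newtons=None): finger opening in mm; newtons is the grip in N (None keeps the last); returns when the fingers have stopped.
- env.dwell(seconds).
- env.inverse_kinematics(position, orientation): joint angles nearest the present ones, or None.
- env.get_obs(): the state.
- env.snapshot(name): name is "side" or "top" or "wrist"; returns (picture, depth): 480x640x3 uint8, red, green, blue; 480x640 float32, mm along the optical axis (not along the pixel's ray), 0 where there is no reading.
- env.camera_params(name): a dict with "intrinsics" (3x3 intrinsics, pixels), "rvec" (rotation vector, rad) and "tvec" (3), from world to camera coordinates, as OpenCV has them; the wrist camera has in their place "tool_from_camera" (4x4, takes a point from camera to tool coordinates, whose origin is the TCP and whose axes are the flange's). Camera axes: x right, y down, z forward; pixel columns grow to the right and rows downward; lengths in mm; the calibration is good to about 2 mm. A picture is of the moment at which its call begins: read the wrist's pose just before it. camera_params takes no time and is no camera call.
A pose or a line that the arm cannot do raises env.IKError and nothing moves.
- env.finish_job(): hands the job in; it is judged then, once.
Trained networks look in the newest picture that a camera, given by its name, has taken for a name from the list of things; names that differ only in an ending like _2 or _b are one class to them, and where a whole thing is asked for, a point or a joint stands for the part that bears it (a point fixed in the world has none). Each returns a list of dicts, best first, with "score" (0 to 1); they miss things now and then, are a little off and sometimes report something else, mostly with a low value. They report only what shows in the picture. A call takes as long as a camera call. They do not tell look-alikes from the thing itself.
- env.find_in(query, camera): "bbox" ([centre column, centre row, width, height] in pixels, round what is visible of it).
- env.mark_of(query, camera): "centre" ([column, row] in pixels: a listed point, or the origin of a listed thing).
The state is a dict: "time": time; "joint_positions": joint angles; "qd": joint speeds; "joint_torque": joint torques, N m; "eef_pos": TCP position; "ee_rot": TCP orientation; "ft_force": force on the tool from outside, world axes, zero at the start; "moment": the same for the moment, N m; "gripper_width": finger opening in mm; "grasp_force": force on a finger pad.
Only numpy, scipy, OpenCV 4.12 (cv2) and the standard library are available. Lean on these libraries where they do the work, as an engineer would, in place of code of your own. Each camera call takes 0.05 s, during which the arm holds its last target. There are 200 camera calls.

TASK

Of the three microscope eyepieces standing in the steel tray, only one has a barrel slim enough for the narrower bore of the eyepiece block: seat that one in it, fully home, and leave the other two standing in the tray. Then pick up the hand lens and hold it level and still, centred above the seated eyepiece, with its glass at the height of the height gauge's scriber tip, the lens touching neither the eyepiece nor the block nor the gauge. Finish while holding it there, do not put it down, and leave the gauge's setting and everything else on the bench as they are.

Things in the scene. Friction and masses are not known exactly. Their poses are not given: they have to be found in the camera images.
- slim_mid (a point): eyepiece with the slim barrel, the only one that fits the narrower bore. Standing upright on its barrel: bright steel barrel 23.2 mm in diameter and 34 mm long (2 mm chamfer at its foot), above it a black head 33 mm in diameter and 36 mm tall, 70 mm tall in all, about 75 g. The point is on its axis, half-way up (35 mm above its foot; 1 mm above the shoulder under the head); z runs up the axis
- wide_mid (a point): eyepiece with a wide barrel that does not enter the narrower bore: barrel 30 mm in diameter and 34 mm long, black head 38 mm in diameter, 70 mm tall in all; stays in the tray. The point is on its axis half-way up, 35 mm above its foot
- short_mid (a point): shorter eyepiece with a wide barrel that does not enter the narrower bore: barrel 30 mm in diameter and 26 mm long, black head 38 mm in diameter, 54 mm tall in all; stays in the tray. The point is on its axis half-way up, 27 mm above its foot
- tray: fixed shallow steel tray, 115 mm (its x) by 265 mm (its y), 14 mm high, 3 mm floor and walls; the three eyepieces stand in it about 80 mm apart in a row along its y, in any order. It lies to the left or to the right of the robot (the mat with the hand lens on the other side). Origin: centre of its underside
- block: fixed grey plastic eyepiece block, 66 mm (its x) by 118 mm (its y), 40 mm high, with two upright bores open at the top, both 36 mm deep: the narrower one 27 mm in diameter at its y = -28 mm, the wider one 34 mm at its y = +28 mm; both mouths have a 3 mm chamfer. Origin: centre of its underside
- bore (a point): centre of the mouth of the narrower bore, level with the block's top (40 mm above the bench). With the slim eyepiece fully home the shoulder of its head rests on the block's top and its top stands 76 mm above the bench
- gauge: fixed steel height gauge standing beyond the block, behind its -y end: dark base 85 by 56 mm and 34 mm high, upright graduated beam 20 mm wide, 225 mm tall over all, and a slider on the beam with a scriber arm that points along its -x, roughly over to the narrower bore, and ends about 80 mm short of the bore's axis. Origin: centre of the base's underside
- scriber_tip (a point): tip of the scriber arm, 68 mm to the gauge's -x from its origin. Its height, about 120 to 150 mm above the bench, marks the height for the hand lens's glass. The slider is held only by its clamp's friction (about 6 N): do not push it
- lens (a point): centre of the glass of the hand lens (the loupe): a black ring 66 mm in diameter and 10 mm thick round clear glass, with a black handle. The lens lies flat on a 3 mm mat. The point is at the middle of the glass, 5 mm above the lens's underside; z is the optical axis (up), and the handle runs to -x
- handle (a point): middle of the hand lens's handle, 88 mm from the centre of the glass: a straight bar 90 mm long along x, 20 mm wide along y and 22 mm high, flat sides; 11 mm above the lens's underside (6 mm higher than the middle of the glass). The whole lens weighs about 100 g and balances about 55 mm from the centre of the glass
- mat: fixed brown cork mat, 155 mm (its x) by 250 mm (its y), 3 mm thick, on which the hand lens and the oil bottle are. Origin: centre of its underside
- oil: bystander: small amber immersion oil bottle, 28 mm in diameter, 58 mm tall, on the mat beside the lens. Origin: centre of its foot
- slidebox: bystander: blue slide box 85 by 100 by 26 mm, behind the block. Origin: centre of its underside
- marker: bystander: white and green marker pen, 123 mm long, 17 mm thick, lying along its x between the robot and the block. Origin: under its middle
- pot: bystander: clear specimen pot with a yellow lid, 44 mm in diameter, 60 mm tall, behind. Origin: centre of its foot
Mind the look-alikes: they are no part of the job. Leave any green look-alike of the part that bears short_mid alone.

How it is judged:
By the outcome, as a careful person would: the job done as asked, in the order asked, and still so for the second after the job is handed in, while the arm keeps its last pose, push and grip.
It also fails if it takes over 58 s, if anything falls off the work surface, if the arm or the gripper's body presses on something with over 40 N, if the wrist force passes 120 N, or if a joint passes its speed limit or range.

## Working session

There is one attempt and no reset: what is moved stays moved. The work goes in short steps, each a Python script; the robot and the scene stay as the last script left them, time stands still between calls to the robot, and variables do not carry over. Pictures are saved under pics/ and viewed, at most 10 in all, crops included, and the job is handed in when it is done.

```bash
ls; mkdir -p pics; cat > h.py <<'E'
import numpy as np, cv2
from scipy.spatial.transform import Rotation as Rn
from workcell import env
def save(name,img): cv2.imwrite('pics/'+name,cv2.cvtColor(img,cv2.COLOR_RGB2BGR))
def cam(name,obs=None):
    p=env.camera_params(name);K=np.array(p['intrinsics'])
    if 'rvec' in p:
        R=cv2.Rodrigues(np.array(p['rvec'],float))[0];t=np.array(p['tvec'],float).ravel()
        return K,R.T,-R.T@t      # cam->world
    T=np.array(p['tool_from_camera']);o=obs or env.get_obs()
    Rt=Rn.from_euler('xyz',o['ee_rot']).as_matrix()
    return K,Rt@T[:3,:3],Rt@T[:3,3]+np.array(o['eef_pos'])
def onz(c,px,z):   # pixel ray meets height z
    K,R,o=c;d=R@np.linalg.solve(K,[px[0],px[1],1.]);return o+d*(z-o[2])/d[2]
def ondepth(c,px,dep):
    K,R,o=c;return o+R@(np.linalg.solve(K,[px[0],px[1],1.])*dep)
def cloud(c,dep):
    K,R,o=c;v,u=np.mgrid[:480,:640];P=np.stack([(u-K[0,2])/K[0,0],(v-K[1,2])/K[1,1],np.ones_like(u)],-1)*dep[...,None]
    return P@R.T+o
E
python3 - <<'E'
from h import *
o=env.get_obs();print(o['time'],o['ee_rot'],o['ft_force'])
for n in ['top','side']:
    im,d=env.snapshot(n);save(n+'0.png',im);c=cam(n);print(n,c[2].round(),c[1][:,2].round(2));np.save(n+'d.npy',d);np.save(n+'i.npy',im)
    for q in ['slim_mid','wide_mid','short_mid','bore','scriber_tip','lens','handle','block','gauge','tray','mat','oil','slidebox','marker','pot']:
        print(q,[(np.round(r['centre']).tolist(),round(r['score'],2)) for r in env.mark_of(q,n)[:3]])
print(env.get_obs()['time'])
E
```

```text
pics
0.0 [-3.13998625e+00  8.49725271e-05  3.24721833e-01] [-0.8412312  -0.48231966 -0.70765282]
top [497.  10. 980.] [ 0.09  0.01 -1.  ]
slim_mid [([435.0, 282.0], 0.77), ([478.0, 282.0], 0.66)]
wide_mid [([479.0, 282.0], 0.67)]
short_mid [([519.0, 284.0], 0.91), ([514.0, 229.0], 0.81)]
bore [([361.0, 234.0], 0.89), ([331.0, 297.0], 0.73)]
scriber_tip [([394.0, 201.0], 0.61), ([340.0, 238.0], 0.37)]
lens [([174.0, 324.0], 0.84)]
handle [([215.0, 305.0], 0.86)]
block [([343.0, 238.0], 0.8), ([395.0, 200.0], 0.71)]
gauge [([410.0, 190.0], 0.95)]
tray [([477.0, 283.0], 0.57)]
mat [([198.0, 296.0], 0.93)]
oil [([172.0, 280.0], 0.48)]
slidebox []
marker [([332.0, 298.0], 0.92)]
pot [([184.0, 192.0], 0.56)]
side [ 68. 736. 790.] [ 0.44 -0.65 -0.62]
slim_mid [([420.0, 218.0], 0.86), ([332.0, 261.0], 0.15)]
wide_mid [([439.0, 204.0], 0.58)]
short_mid [([457.0, 189.0], 0.78), ([410.0, 173.0], 0.64)]
bore [([337.0, 241.0], 0.87)]
scriber_tip [([334.0, 187.0], 0.76)]
lens [([290.0, 429.0], 0.88), ([335.0, 186.0], 0.47)]
handle [([307.0, 381.0], 0.64)]
block [([329.0, 263.0], 0.97)]
gauge [([329.0, 212.0], 0.8)]
tray [([439.0, 215.0], 0.78)]
mat [([289.0, 396.0], 0.73)]
oil [([456.0, 190.0], 0.62)]
slidebox [([235.0, 261.0], 0.71)]
marker [([376.0, 297.0], 0.96)]
pot [([163.0, 343.0], 0.61), ([338.0, 241.0], 0.48)]
1.6
```

View pics/top0.png

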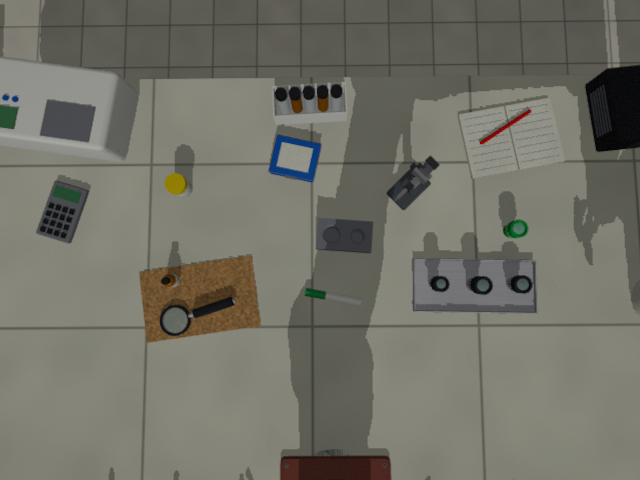

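View pics/side0.png

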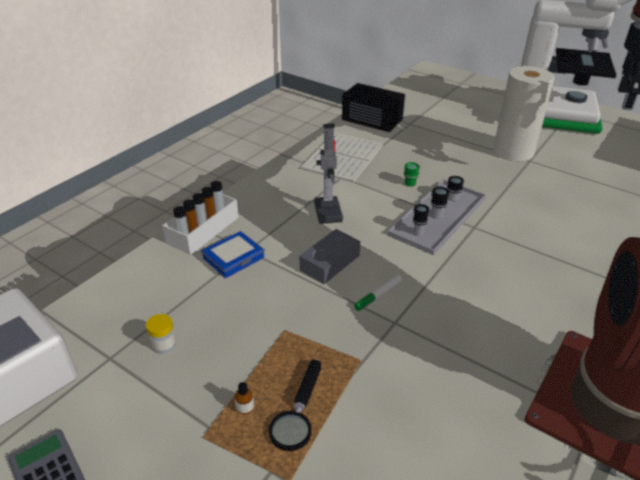

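```bash
python3 - <<'E'
from h import *
from workcell import env
P={}
for n in ['top','side']:
    c=cam(n);d=np.load(n+'d.npy');P[n]=cloud(c,d);W=P[n];ok=(d>0)
    # heads above 30mm in tray region
    x,y,z=W[...,0],W[...,1],W[...,2]
    m=(ok&(z>25)&(z<100)&(y<-150)&(x<650)).astype(np.uint8)
    k,l,s,ce=cv2.connectedComponentsWithStats(m)
    for i in range(1,k):
        if s[i,4]>60:
            q=W[l==i]; zt=np.percentile(q[:,2],95); t=q[q[:,2]>zt-6]
            print(n,ce[i].round(),s[i,4],'ztop',zt.round(1),'xy',((t.max(0)+t.min(0))/2).round(1)[:2],(t.max(0)-t.min(0)).round(1)[:2])
T=cam('top');S=cam('side')
for q,p,z in [('slimA',(435,282),35),('B',(479,282),35),('short',(519,284),27),('green?',(514,229),27),('bore',(361,234),40),('lens',(174,324),8),('handle',(215,305),14),('gauge',(410,190),0),('tip',(394,201),135),('block',(343,238),0),('mat',(198,296),0),('oil',(172,280),0),('tray',(477,283),0)]:
    print(q,onz(T,p,z).round(1))
for q,p,z in [('slimA',(420,218),35),('B',(439,204),35),('short',(457,189),27),('bore',(337,241),40),('lens',(290,429),8),('handle',(307,381),14),('gauge',(329,212),0),('tip',(334,187),135),('block',(329,263),0)]:
    print('S',q,onz(S,p,z).round(1))
E
```

```text
top [517. 228.] 337 ztop 55.2 xy [ 590.6 -390.1] [34.2 37.4]
top [521. 284.] 351 ztop 58.6 xy [ 475.3 -390.7] [34.9 38.4]
top [440. 283.] 258 ztop 74.5 xy [ 476.8 -218.4] [30.4 32.5]
top [481. 285.] 361 ztop 74.5 xy [ 473.2 -303.5] [36.3 37.5]
side [626.  10.] 232 ztop 90.4 xy [  447.1 -2005.9] [26.9 30.4]
side [573. 108.] 1859 ztop 77.0 xy [ 371.4 -980.6] [59.3 61.8]
side [517. 137.] 1108 ztop 96.4 xy [ 434.7 -671.5] [105.2  63.5]
side [411. 170.] 229 ztop 53.2 xy [ 589.5 -387.2] [39.  38.6]
side [446. 192.] 626 ztop 71.8 xy [ 471.8 -300.9] [37.7 43. ]
side [421. 215.] 321 ztop 72.5 xy [ 475.4 -215.6] [32.4 34. ]
slimA [ 479.2 -214.8   35. ]
B [ 478.6 -307.5   35. ]
short [ 473.6 -394.9   27. ]
green? [ 591.1 -389.8   27. ]
bore [581.8 -59.8  40. ]
lens [392.5 344.7   8. ]
handle [432.9 255.   14. ]
gauge [ 683.2 -173.6    0. ]
tip [ 636.4 -117.   135. ]
block [576.8 -22.9   0. ]
mat [451.8 296.2   0. ]
oil [487.  354.2   0. ]
tray [ 475.7 -314.9    0. ]
S slimA [ 481.3 -227.9   35. ]
S B [ 471.4 -301.3   35. ]
S short [ 468.7 -394.2   27. ]
S bore [581.  -48.5  40. ]
S lens [401.8 342.8   8. ]
S handle [431.6 258.5  14. ]
S gauge [ 684.3 -168.9    0. ]
S tip [620.7 -92.3 135. ]
S block [580.6 -19.8   0. ]
```

The candidates in the tray, as top-view pixels: (440,283) is 70 mm tall with a 33 mm head, (481,285) is 70 mm with a 38 mm head, and (521,284) is 54 mm with a 38 mm head. The green one at (517,228), outside the tray, is the look-alike. The slim eyepiece is the one at (440,283), or (420,215) in the side view. Next I'll check it from the wrist, with IK options.

```bash
python3 - <<'E'
from h import *
print(np.round(env.camera_params('wrist')['tool_from_camera'],2).tolist(), env.nose_length)
ik=lambda p,y:(lambda q:None if q is None else np.round(q,2).tolist())(env.inverse_kinematics(p,[np.pi,0,y]))
for y in [-1.57,1.57,0]: print(y,'slim',ik([476,-217,216],y))
for y in [-2.4,-1.57,-.8,0,.8,1.57,2.4]: print(y,'bore',ik([581,-53,222],y))
# lens target: lens x angle a; 62 mm back
for a in [-50,-25,0,25,45]:
    for s in (0,180):
        r=np.radians(a);print('hold',a,s,ik([581-62*np.cos(r),-53-62*np.sin(r),300],r+np.radians(s)))
a=np.radians(113)
for s in (0,np.pi): print('lenspick',s,ik([420,284,172],(a+s+np.pi)%(2*np.pi)-np.pi))
S=np.load('sidei.npy');save('crop1.png',cv2.resize(S[140:270,370:500],None,fx=4.6,fy=4.6,interpolation=cv2.INTER_CUBIC))
E
```

```text
[[-0.0, -0.97, -0.26, 67.32], [1.0, -0.0, 0.0, 0.57], [-0.0, -0.26, 0.97, 30.81], [0.0, 0.0, 0.0, 1.0]] 173.4
-1.57 slim [-0.63, 0.56, 1.22, 2.01, -0.63, 1.02, -2.24]
1.57 slim [0.72, 0.3, -0.42, 1.96, 0.15, 0.92, 0.22]
0 slim [0.59, 0.28, -0.27, 1.96, 0.09, 0.91, -1.31]
-2.4 bore [0.86, 0.63, -1.1, 1.78, 0.62, 1.12, 1.87]
-1.57 bore [-0.88, 0.71, 1.21, 1.87, -0.74, 1.12, -2.52]
-0.8 bore [0.33, 0.39, -0.38, 1.81, 0.17, 0.97, -2.49]
0 bore [0.4, 0.41, -0.46, 1.8, 0.21, 0.98, -1.72]
0.8 bore [0.45, 0.42, -0.52, 1.8, 0.24, 0.99, -0.95]
1.57 bore [0.48, 0.42, -0.56, 1.8, 0.26, 0.99, -0.19]
2.4 bore [0.51, 0.43, -0.61, 1.8, 0.29, 1.0, 0.62]
hold -50 0 [0.4, 0.24, -0.54, 1.84, 0.14, 1.1, -2.63]
hold -50 180 [0.53, 0.27, -0.69, 1.83, 0.19, 1.11, 0.47]
hold -25 0 [0.47, 0.21, -0.55, 1.87, 0.12, 1.09, -2.14]
hold -25 180 [0.58, 0.23, -0.68, 1.87, 0.16, 1.1, 0.97]
hold 0 0 [0.5, 0.2, -0.53, 1.88, 0.11, 1.09, -1.65]
hold 0 180 [0.65, 0.23, -0.71, 1.87, 0.17, 1.1, 1.45]
hold 25 0 [0.52, 0.22, -0.5, 1.86, 0.12, 1.09, -1.16]
hold 25 180 [1.0, 0.36, -1.09, 1.84, 0.35, 1.15, 1.79]
hold 45 0 [0.53, 0.24, -0.49, 1.83, 0.13, 1.1, -0.79]
hold 45 180 [1.0, 0.41, -1.09, 1.81, 0.39, 1.17, 2.15]
lenspick 0 [0.25, 0.57, -1.11, 2.0, 0.63, 0.97, -0.78]
lenspick 3.141592653589793 [0.24, 0.56, -1.09, 2.0, 0.61, 0.96, 2.37]
```

View pics/crop1.png

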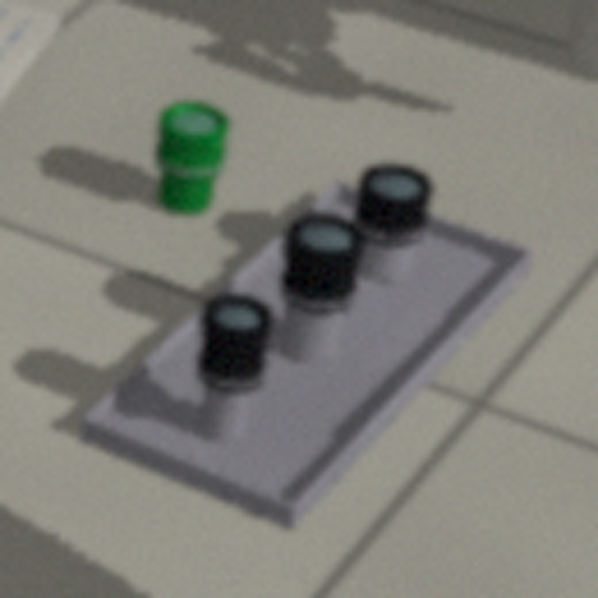

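The crop confirms it: the nearest eyepiece, crop (235,360), has the slimmer barrel and smaller head. I'll take wrist views over it and over the block.

```bash
cat >> h.py <<'E'
def look(tag,qs):
    o=env.get_obs();im,d=env.snapshot('wrist');c=cam('wrist',o);save(tag+'.png',im);np.savez(tag+'.npz',im=im,d=d,R=c[1],o=c[2],K=c[0])
    for q,z in qs:
        for r in env.mark_of(q,'wrist')[:2]:
            p=r['centre'];print(tag,q,np.round(p,1),round(r['score'],2),onz(c,p,z).round(1))
    return c,im,d
E
python3 - <<'E'
from h import *
D=[np.pi,0,np.pi/2]
env.command_gripper(60)
env.reach([581,-30,400],D)
look('wb1',[('bore',40),('block',0),('scriber_tip',135),('gauge',0)])
env.reach([581,-80,460],D)
look('wb2',[('bore',40),('scriber_tip',135),('gauge',0)])
env.reach([476,-200,380],D)
look('ws1',[('slim_mid',38),('wide_mid',38)])
print(env.get_obs()['time'],env.get_obs()['eef_pos'])
E
python3 -c "
import cv2,numpy as np
a=[cv2.imread(f'pics/{n}.png') for n in ('wb1','wb2','ws1')]
b=np.vstack([np.hstack([a[0],a[1]]),np.hstack([a[2],a[2]*0])]);cv2.imwrite('pics/m1.png',cv2.resize(b,(800,600),interpolation=cv2.INTER_AREA))"
```

```text
wb1 bore [319.7 233.5] 0.75 [581.  -53.9  40. ]
wb1 block [320.7 196.9] 0.96 [582.  -23.7   0. ]
wb1 gauge [324.  197.5] 0.33 [585.6 -24.3   0. ]
wb2 bore [316.3 176. ] 0.58 [577.9 -52.9  40. ]
wb2 scriber_tip [380.8 256. ] 0.89 [ 637.1 -115.6  135. ]
wb2 gauge [401.  258.9] 0.7 [ 688.9 -165.7    0. ]
ws1 slim_mid [326.3 233.7] 0.67 [ 482.7 -217.3   38. ]
ws1 slim_mid [529.8 174.4] 0.44 [ 665.  -162.3   38. ]
ws1 wide_mid [318.9 317.3] 0.58 [ 475.6 -304.3   38. ]
6.1917 [ 477.03696041 -198.77612122  380.5688701 ]
```

View pics/m1.png

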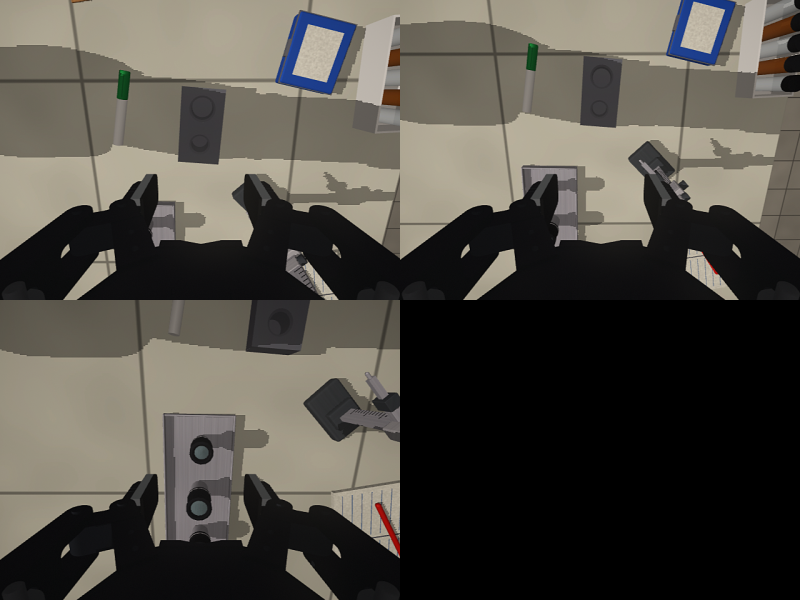

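The views show the block with its narrow bore at about (319,228) in wb1, the slim head at (322,240) in ws1, and the scriber tip at about (589,120) in ws1. I'll refine these with depth.

```bash
python3 - <<'E'
from h import *
def L(t): f=np.load(t+'.npz');c=(f['K'],f['R'],f['o']);return c,f['im'],f['d'],cloud(c,f['d'])
c,im,d,W=L('ws1')
for y0,y1 in [(-260,-180),(-345,-265)]:
    m=(W[...,2]>62)&(W[...,2]<85)&(abs(W[...,0]-476)<35)&(W[...,1]>y0)&(W[...,1]<y1)&(d>0)
    pts=np.argwhere(m)[:,::-1].astype(np.float32);q=W[m];zt=np.median(q[:,2]);(u,v),r=cv2.minEnclosingCircle(pts)
    print('head zt',zt.round(1),'n',m.sum(),'bbox mid',((np.percentile(q,1,0)+np.percentile(q,99,0))/2).round(1),(np.percentile(q,99,0)-np.percentile(q,1,0)).round(1),'circ',u,v,r,onz(c,(u,v),73).round(1))
for t in ['wb1','wb2']:
    c,im,d,W=L(t)
    m=(W[...,2]>30)&(W[...,2]<55)&(abs(W[...,0]-580)<50)&(abs(W[...,1]+25)<75)&(d>0)
    m=cv2.morphologyEx(m.astype(np.uint8),cv2.MORPH_OPEN,np.ones((3,3)))>0
    cs,_=cv2.findContours(m.astype(np.uint8),cv2.RETR_CCOMP,cv2.CHAIN_APPROX_NONE)
    for k in cs:
        if len(k)<12: continue
        P=np.array([onz(c,p[0],40)[:2] for p in k],np.float32)
        print(t,'z',np.median(W[m][:,2]).round(1),'rect',[np.round(a,1) for a in cv2.minAreaRect(P)])
for t in ['ws1','wb2']:
    c,im,d,W=L(t)
    m=(d>0)&(W[...,2]>100)&(W[...,2]<165)&(abs(W[...,0]-650)<45)&(abs(W[...,1]+135)<45)
    q=W[m]; u=np.array([.64,-.76]); s=(q[:,:2]-[581,-53])@u
    i=np.argsort(s)[:25]; print(t,m.sum(),'tip',np.median(q[i],0).round(1),'s',s[i[0]],s[i[-1]],'z',np.percentile(q[i,2],[0,50,100]).round(1), np.argwhere(m)[i[:3]].tolist())
for t in ['top','side']:
    c=cam(t);d=np.load(t+'d.npy');W=cloud(c,d)
    m=(d>0)&(W[...,2]>100)&(W[...,2]<165)&(abs(W[...,0]-650)<45)&(abs(W[...,1]+135)<45)
    q=W[m]; s=(q[:,:2]-[581,-53])@u;i=np.argsort(s)[:12]
    print(t,m.sum(),np.median(q[i],0).round(1),q[i,2].round(0),np.argwhere(m)[i[:3]].tolist())
    m=(d>0)&(W[...,2]>35)&(W[...,2]<55)&(abs(W[...,0]-580)<50)&(abs(W[...,1]+25)<75)
    print(t,'blk',cv2.minAreaRect(W[m][:,:2].astype(np.float32)),np.median(W[m][:,2]))
E
```

```text
head zt 71.4 n 1164 bbox mid [ 478.6 -217.2   70.3] [30.4 30.6  7.4] circ 322.2515563964844 243.35093688964844 19.429853439331055 [ 478.8 -216.3   73. ]
head zt 71.2 n 1331 bbox mid [ 475.4 -302.    68.5] [35.4 35.9 10.8] circ 318.4826965332031 331.8348388671875 21.12404441833496 [ 475.4 -299.7   73. ]
wb1 z 40.0 rect [array([582.9, -23.4]), array([118.,  66.]), np.float64(85.5)]
wb1 z 40.0 rect [array([580.6, -49.7]), array([25.6, 26.3]), np.float64(44.3)]
wb1 z 40.0 rect [array([585.1,   5.4]), array([33.3, 34. ]), np.float64(45.1)]
wb2 z 39.9 rect [array([583. , -23.5]), array([117.9,  66. ]), np.float64(85.4)]
wb2 z 39.9 rect [array([581. , -50.8]), array([26.7, 27. ]), np.float64(89.8)]
wb2 z 39.9 rect [array([585. ,   3.8]), array([33.8, 33.7]), np.float64(44.0)]
ws1 2837 tip [ 641.3 -119.2  126.5] s 87.67557042030282 90.01404434868253 z [124.8 126.5 128.2] [[115, 586], [116, 585], [115, 587]]
wb2 569 tip [ 643.5 -120.3  126.5] s 88.07574241440362 94.22704631461444 z [125.  126.5 128.3] [[256, 383], [255, 384], [256, 384]]
top 311 [ 643.6 -124.3  127.5] [126. 127. 128. 127. 129. 128. 126. 130. 128. 125. 129. 127.] [[200, 395], [199, 395], [199, 396]]
top blk ((581.4775390625, -24.56041717529297), (118.0291519165039, 66.37460327148438), 85.47682189941406) 40.08908283764396
side 367 [ 642.8 -122.2  125.8] [125. 124. 126. 124. 127. 126. 130. 124. 126. 121. 126. 126.] [[183, 333], [183, 334], [182, 334]]
side blk ((579.4591064453125, -22.947860717773438), (124.03512573242188, 69.83712768554688), 85.29170227050781) 38.872212206948916
```

```bash
python3 - <<'E'
from h import *
D=[np.pi,0,np.pi/2]
env.reach([478.7,-216.8,300],D)
env.move_straight([478.7,-216.8,214],D,vel=120)
env.command_gripper(25,40)
o=env.get_obs();print(o['gripper_width'],o['grasp_force'],o['eef_pos'])
env.move_straight([478.7,-216.8,300],D,vel=150)
env.move_straight([580.8,-51.2,300],D,vel=200)
env.dwell(.3)
look('wi1',[])
o=env.get_obs();print(o['time'],o['gripper_width'],o['ft_force'],o['eef_pos'])
E
```

```text
31.971223034028156 39.325658082962036 [ 478.9858735  -216.94425035  214.76056908]
10.0333 31.913215278051972 [ 0.92466808 -0.45558988 -0.21295517] [580.6586362  -51.69114913 300.12384043]
```

View pics/wi1.png

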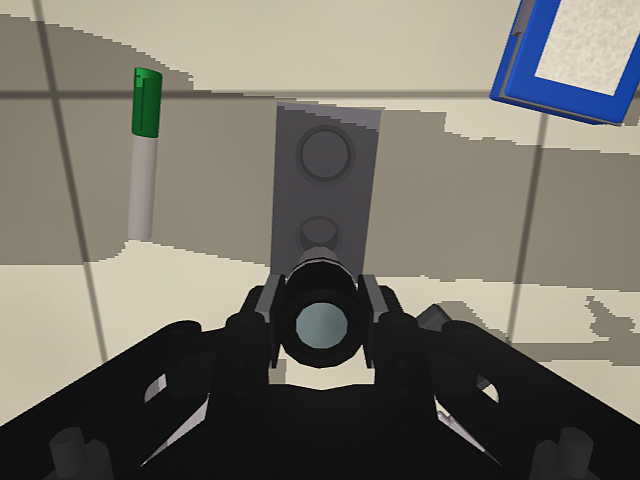

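The slim eyepiece is held upright, its head at (321,325) and the bore just ahead at (319,235). I'll insert it now.

```bash
python3 - <<'E'
from h import *
D=[np.pi,0,np.pi/2]
f=np.load('wi1.npz');c=(f['K'],f['R'],f['o']);print('head',onz(c,(321,325),158.4).round(1))
env.move_straight([580.8,-51.2,265],D,vel=150)
h=env.move_straight([580.8,-51.2,212],D,vel=40,until_force=10)
o=env.get_obs();print(h,o['time'],o['gripper_width'],o['ft_force'],o['eef_pos'])
E
```

```text
head [582.1 -50.  158.4]
True 11.5 31.71421956736986 [ 0.25056783 -0.27531904  3.64266956] [580.737791   -51.20159008 217.2179259 ]
```

It stopped at z 217.2, against 217.8 expected when home. I'll release it, check, and move on to the lens.

```bash
python3 - <<'E'
from h import *
D=[np.pi,0,np.pi/2]
env.command_gripper(50)
env.move_straight([580.8,-51.2,300],D,vel=150)
env.reach([580.8,-30,400],D)
c,im,d=look('wv1',[])
W=cloud(c,d);m=(d>0)&(W[...,2]>62)&(W[...,2]<90)&(abs(W[...,0]-581)<30)&(abs(W[...,1]+51)<30)
q=W[m];print('top z',np.median(q[:,2]),((np.percentile(q,1,0)+np.percentile(q,99,0))/2).round(1),(np.percentile(q,99,0)-np.percentile(q,1,0)).round(1))
# lens view: yaw so that fingers close across the handle
a=np.radians(113)
env.reach([480,200,420],[np.pi,0,a])
look('wl0',[])
env.reach([418,284,380],[np.pi,0,a])
c,im,d=look('wl1',[('lens',8),('handle',14),('oil',0)])
print(env.get_obs()['time'],env.get_obs()['joint_positions'])
E
python3 -c "
import cv2,numpy as np
a=[cv2.imread(f'pics/{n}.png') for n in ('wv1','wl0','wl1')]
b=np.vstack([np.hstack([a[0],a[1]]),np.hstack([a[2],a[2]*0])]);cv2.imwrite('pics/m2.png',cv2.resize(b,(800,600),interpolation=cv2.INTER_AREA))"
```

```text
top z 74.3428668501843 [582.2 -51.4  71.8] [30.3 30.8 10.7]
wl1 lens [324.7 145.4] 0.92 [398.7 341.8   8. ]
wl1 handle [325.4 231. ] 0.75 [432.  265.3  14. ]
wl1 handle [410.7 171.5] 0.58 [484.3 351.7  14. ]
wl1 oil [409.8 174.6] 0.61 [488.7 348.9   0. ]
14.8333 [ 0.19688732  0.14147904 -0.93826714  1.80622284  0.12009543  1.25321854
 -0.37584448]
```

View pics/m2.png

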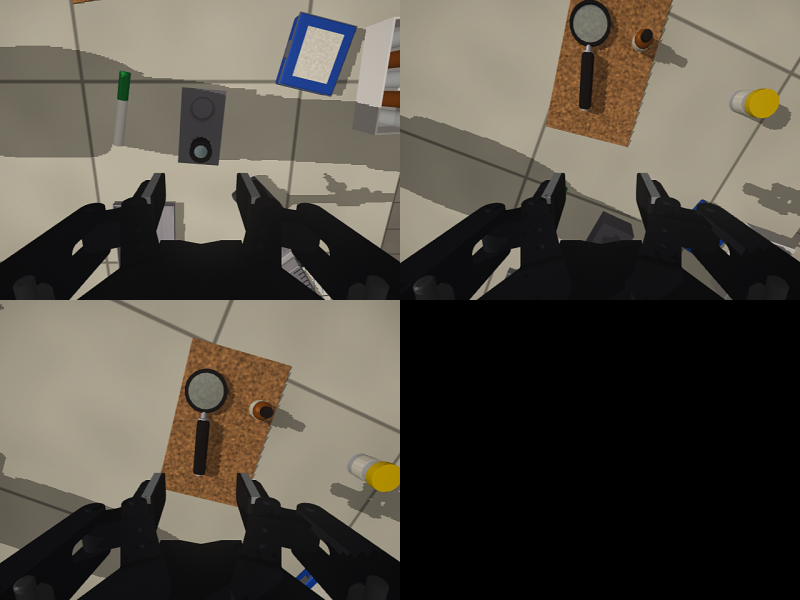

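The eyepiece is seated home (depth top ≈74–76). The lens ring is at (330,146) and the handle at (323,235) in wl1. The oil bottle at (418,178) is well clear. I'll fit the lens outline.

```bash
python3 - <<'E'
from h import *
for t in ['wl1','wl0']:
    f=np.load(t+'.npz');c=(f['K'],f['R'],f['o']);im=f['im'];W=cloud(c,f['d'])
    reg=(abs(W[...,0]-415)<75)&(abs(W[...,1]-300)<105)&(W[...,2]<60)
    m=((im.max(2)<60)&reg).astype(np.uint8)
    X=[onz(c,p[::-1],11) [:2] for p in np.argwhere(m)];
    # height-based masks
    hm=(W[...,2]>17)&(W[...,2]<40)&(abs(W[...,0]-430)<40)&(abs(W[...,1]-262)<60)&(f['d']>0)
    hp=W[hm][:,:2].astype(np.float32);print(t,'handle h',[np.round(a,1) for a in cv2.minAreaRect(hp)],np.median(W[hm][:,2]).round(1),hm.sum())
    m=cv2.morphologyEx(m,cv2.MORPH_CLOSE,np.ones((3,3)))
    cs,_=cv2.findContours(m,cv2.RETR_EXTERNAL,cv2.CHAIN_APPROX_NONE)
    for k in sorted(cs,key=cv2.contourArea)[-3:]:
        P=np.array([onz(c,p[0],11)[:2] for p in k],np.float32)
        print(t,'dark',cv2.contourArea(k),cv2.boundingRect(k),[np.round(a,1) for a in cv2.minAreaRect(P)],cv2.minEnclosingCircle(P), cv2.fitEllipse(P)[:2])
E
```

```text
wl1 handle h [array([430.5, 259.4]), array([20. , 94.9]), np.float64(18.1)] 24.5 1787
wl1 dark 81.0 (415, 170, 19, 18) [array([498.8, 351.1]), array([13.9, 17.5]), np.float64(0.1)] ((500.2805480957031, 351.7472229003906), 9.459720611572266) ((499.85272216796875, 351.5184326171875), (13.871563911437988, 17.029987335205078))
wl1 dark 1640.5 (309, 192, 27, 88) [array([431.3, 257.2]), array([24.2, 92.2]), np.float64(21.1)] ((431.666748046875, 257.4532165527344), 46.360191345214844) ((431.976806640625, 255.72225952148438), (22.00029754638672, 120.88490295410156))
wl1 dark 3763.0 (296, 110, 72, 71) [array([403. , 343.2]), array([65.5, 65.6]), np.float64(61.0)] ((404.7222900390625, 343.7100524902344), 34.41543197631836) ((403.3273620605469, 343.41644287109375), (64.27477264404297, 65.69959259033203))
wl0 handle h [array([430.6, 259.2]), array([20.1, 95.1]), np.float64(18.1)] 24.4 1812
wl0 dark 59.0 (385, 53, 9, 15) [array([488.5, 356.3]), array([ 6.4, 13.4]), np.float64(53.6)] ((489.16387939453125, 357.16778564453125), 6.796724796295166) ((488.7745361328125, 356.2248229980469), (6.0618577003479, 13.398086547851562))
wl0 dark 1691.5 (286, 83, 25, 92) [array([429.7, 259.5]), array([25. , 91.9]), np.float64(21.5)] ((431.24322509765625, 260.14276123046875), 46.26765441894531) ((431.24884033203125, 256.8467102050781), (22.70604705810547, 121.3117904663086))
wl0 dark 3883.0 (271, 0, 71, 75) [array([403.2, 343.1]), array([65.6, 67.6]), np.float64(45.2)] ((405.18218994140625, 343.52520751953125), 35.01516342163086) ((403.6621398925781, 343.2593994140625), (65.18019104003906, 66.63661193847656))
```

The lens centre is (403.3,343.3) and its axis is at 108°. I'll pick it up 62 mm from the glass, close to its balance point, and enlarge the scriber tip as well.

```bash
python3 - <<'E'
from h import *
a=np.radians(108.05);p=np.array([403.3,343.3])-62*np.array([np.cos(a),np.sin(a)]);D=[np.pi,0,a]
env.reach([*p,260],D)
env.move_straight([*p,178.5],D,vel=100,until_force=8)
env.command_gripper(10,60)
o=env.get_obs();print(o['gripper_width'],o['grasp_force'],o['eef_pos'],p)
env.move_straight([*p,200],D,vel=60)
env.move_straight([*p,330],D,vel=150)
env.dwell(.2);o=env.get_obs();print(o['time'],o['gripper_width'],o['ft_force'],o['moment'])
look('wg1',[('lens',150)])
s=np.load('ws1.npz');A=s['im'][80:200,520:640]
f=lambda t:cv2.resize(cv2.imread(f'pics/{t}.png'),(533,400))
b=cv2.resize(cv2.cvtColor(A,cv2.COLOR_RGB2BGR),(260,260),interpolation=cv2.INTER_CUBIC);b=np.vstack([b,np.zeros((140,260,3),np.uint8)])
cv2.imwrite('pics/m3.png',np.hstack([f('wg1'),b]))
c=(s['K'],s['R'],s['o']);W=cloud(c,s['d']);print(W[112:128:2,580:604:3,2].round(0))
E
```

```text
18.62720514660273 59.98717188835144 [422.85046226 284.58608151 179.21931134] [422.51050346 284.35123787]
18.4583 18.53554894762273 [ 0.65674727 -0.08805784 -0.81242439] [-0.04122474  0.01748866 -0.00187545]
wg1 lens [320.  147.9] 0.59 [403.5 344.1 150. ]
[[ -0.  -0.  -1.   0.   1.   1.  -2.  -1.]
 [ -1.  -1.  -1.   1.  -0.  -2.   0.  -0.]
 [ -0.   0. 125. 126.  -1.  -1.  -0.  -0.]
 [ -0.  -0. 127. 127. 126.   1.  -0.   0.]
 [ -0.  -1. 127. 127. 128.   0.  -1.   0.]
 [  0.  -0. 125. 126. 127. 123. 127. 129.]
 [ -0.  -1.   0. 126. 127. 126. 129. 128.]
 [  1.   2.   1. 126. 127. 128. 129. 128.]]
```

View pics/m3.png

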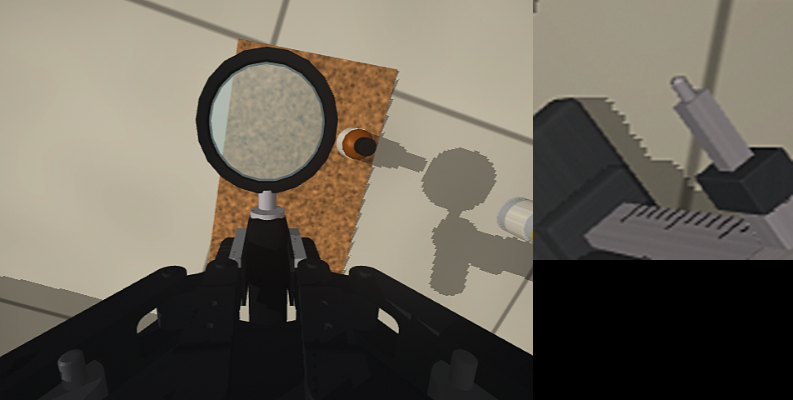

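The lens is held, its ring centred at about (320,144) in wg1. The scriber ends in a small round pin, about 5 mm thick, at ws1 (587,117). I'll measure the lens's tilt and offset in the hand, and triangulate the pin.

```bash
cat >> h.py <<'E'
def ring(t):
    f=np.load(t+'.npz');c=(f['K'],f['R'],f['o']);W=cloud(c,f['d']);im=f['im']
    cd=np.zeros((480,640),np.uint8);m=((im.max(2)<70)&(f['d']>0)).astype(np.uint8);m[235:]=0
    zmin=W[...,2]
    m&=(zmin>60).astype(np.uint8)
    k,l,s,ce=cv2.connectedComponentsWithStats(m);i=1+np.argmax(s[1:,4]);m=(l==i)
    v,u=np.nonzero(m);m2=m.copy();cs,_=cv2.findContours(m.astype(np.uint8),cv2.RETR_EXTERNAL,cv2.CHAIN_APPROX_NONE)
    er=cv2.erode(m.astype(np.uint8),np.ones((5,5)))>0
    q=W[er];q=q[abs(q[:,2]-np.median(q[:,2]))<6]
    A=np.c_[q[:,:2]-q[:,:2].mean(0),np.ones(len(q))];s,*_=np.linalg.lstsq(A,q[:,2],rcond=None)
    k=max(cs,key=len);P=np.array([onz(c,p[0],s[2])[:2] for p in k],np.float32)
    i=np.zeros(2)
    return q.shape[0],s,cv2.minAreaRect(P),cv2.fitEllipse(P)
E
python3 - <<'E'
from h import *
n,s,r,e=ring('wg1');print(n,'slope deg',np.degrees(s[:2]).round(2),'ztop',s[2].round(2),r,e)
o=env.get_obs();print(o['eef_pos'],o['ee_rot'])
rays=[]
for t,p in [('ws1',(587.4,117.5)),('wb2',(380.8,256)),('side',(334,184)),('top',(394,201))]:
    if t in('side','top'): c=cam(t)
    else: f=np.load(t+'.npz');c=(f['K'],f['R'],f['o'])
    d=c[1]@np.linalg.solve(c[0],[*p,1.]);d/=np.linalg.norm(d);rays.append((c[2],d))
def tri(R):
    A=sum(np.eye(3)-np.outer(d,d) for o,d in R);b=sum((np.eye(3)-np.outer(d,d))@o for o,d in R);return np.linalg.solve(A,b).round(1)
print(tri(rays),tri(rays[:2]),tri(rays[:3]))
S=np.load('sidei.npy');save('crop2.png',cv2.resize(S[160:215,305:360],(550,550),interpolation=cv2.INTER_CUBIC))
W=cloud(cam('side'),np.load('sided.npy'));print(W[180:192,328:340,2].round(0))
E
```

```text
4863 slope deg [-0.18 -0.14] ztop 162.9 ((403.6460266113281, 343.8513488769531), (64.89189910888672, 64.79403686523438), 18.057918548583984) ((403.6872863769531, 343.7882385253906), (64.42732238769531, 64.47842407226562), 17.882783889770508)
[422.41528933 284.30510286 329.51674881] [-3.14067262e+00 -1.33915474e-04  1.88596705e+00]
[ 639.5 -119.   123.7] [ 639.  -118.8  128.8] [ 640.3 -119.4  123.1]
[[ 89.  89.  88. 123. 126. 126. 126.   0.  -3.  -3.  -1.  -0.]
 [ 86.  88.  85.  85. 124. 126. 127.   1.   0.  -5.  -1.   0.]
 [ 84.  81.  83.  82. 121. 124. 126.   1.  -3.  -6.  -2.  -3.]
 [ 82.  78.  81.  82.  77. 125. 124.  -3.  -2.  -2.   1.  -5.]
 [ 81.  78.  78.  76.  77.   0.  -4.   0.  -2.  -3.   0.   2.]
 [ 78.  76.  78.  77.  76.  -2.  -3.  -2.  -1.  -2.  -4.  -0.]
 [ 70.  73.  69.  72.  69.   2.   2.  -2.  -3.  -4.  -4.  -1.]
 [ 70.  70.  67.  69.  68.  -0.  -2.  -5.  -4.  -3.  -3.  -1.]
 [ 68.  66.  66.  65.  64.  -2.   0.  -2.  -0.  -1.  -2.  -0.]
 [ 63.  64.  64.  62.  64.   1.   2.   2.  -2.  -3.  -3.  -2.]
 [ 62.  59.  58.  60.  61.  -4.   0.  -2.  -3.  -3.  -1.   0.]
 [ 57.  58.  57.  58.  60.  -3.   2.  -2.   1.  -0.   1.  -5.]]
```

View pics/crop2.png

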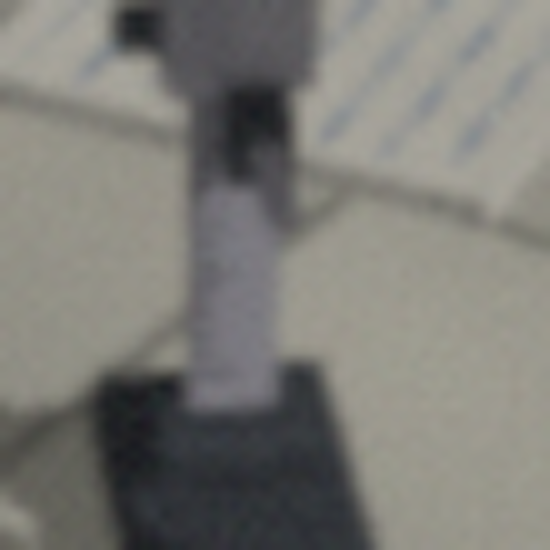

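Pin axis at z≈125 (its visible surface spans 124–127). The lens is level to 0.2°. I'll carry it over.

```bash
python3 - <<'E'
from h import *
y=np.radians(8);b=np.array([581.3,-51.3]);D=[np.pi,0,y]
p=b-62.4*np.array([np.cos(y-.009),np.sin(y-.009)])
env.reach([*p,345],D)
env.move_straight([*p,296.4],D,vel=60)
env.dwell(.5)
o=env.get_obs();print(o['time'],o['eef_pos'],p,o['ee_rot'],o['ft_force'],o['gripper_width'])
look('wf1',[('lens',125)])
n,s,r,e=ring('wf1');print(n,'slope deg',np.degrees(s[:2]).round(2),'ztop',s[2].round(2),r,e)
im,d=env.snapshot('side');im2,_=env.snapshot('top')
A=cv2.resize(im[120:320,230:430],(400,400));B=cv2.resize(im2[150:310,270:430],(400,400))
save('m4.png',np.vstack([np.hstack([A,B])]))
E
```

```text
21.3583 [519.44232234 -59.44691495 296.46397678] [519.43161654 -59.42792274] [ 3.14151932e+00 -1.00917384e-04  1.39588294e-01] [ 0.59201246  0.30089696 -1.45315708] 18.92595218880961
wf1 lens [318.7 150.2] 0.74 [582.9 -50.  125. ]
4763 slope deg [-0.04 -0.03] ztop 130.16 ((583.2646484375, -50.581695556640625), (64.77442169189453, 64.71876525878906), 54.59416198730469) ((583.3726806640625, -50.58123016357422), (64.41584014892578, 64.455810546875), 83.59833526611328)
```

View pics/wf1.png

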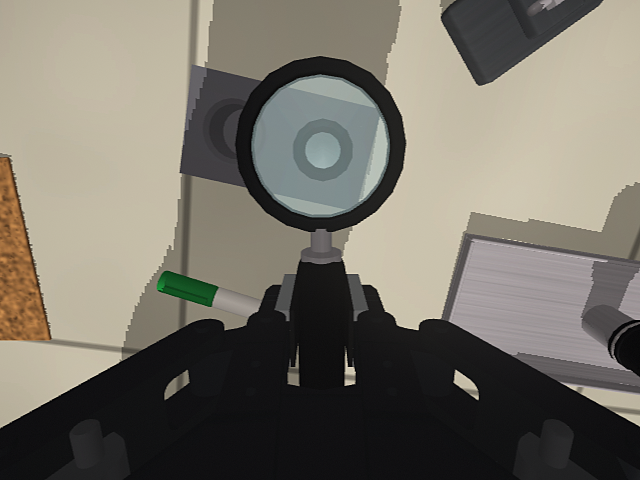

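View pics/m4.png

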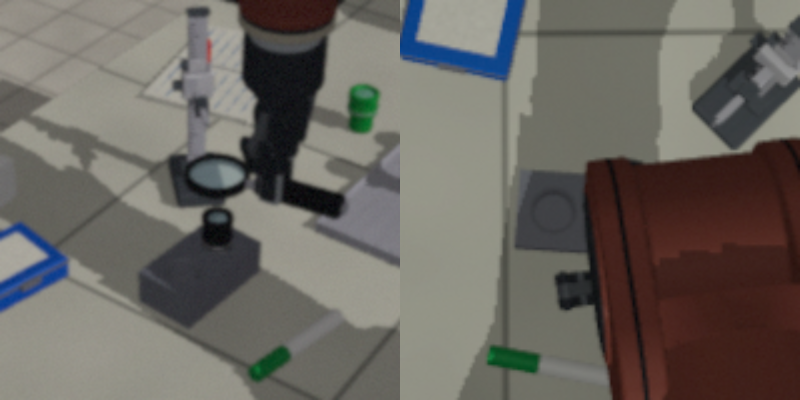

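```bash
python3 - <<'E'
from h import *
T=np.array(env.camera_params('wrist')['tool_from_camera'])
for t in ['wg1','wf1']:
    f=np.load(t+'.npz');Rt=f['R']@T[:3,:3].T;p=f['o']-Rt@T[:3,3];n,s,r,e=ring(t)
    c=(f['K'],f['R'],f['o']);P=onz(c,(320,144),s[2])
    print(t,p.round(2),Rn.from_matrix(Rt).as_euler('xyz').round(4),s[2].round(2),'ring in tool',(Rt.T@(np.array([*e[0],s[2]])-p)).round(2),(Rt.T@(P-p)).round(2))
    g=cv2.GaussianBlur(cv2.cvtColor(f['im'],cv2.COLOR_RGB2GRAY),(3,3),0)
    m=(f['d']>0)&(abs(f['d']-np.median(f['d'][60:66,310:330]))<25)&(f['im'].max(2)<70);m[235:]=0
    v,u=np.nonzero(m);print('ring px',(u.min()+u.max())/2,v.min(),v.max(),u.max()-u.min())
f=np.load('wf1.npz');c=(f['K'],f['R'],f['o']);im=f['im']
# eyepiece head seen through the glass
print('eyepiece at px(322.5,150), z76',onz(c,(322.5,150),76).round(1),'bore block z40')
o=env.get_obs();print(o['eef_pos'],o['time'])
E
```

```text
wg1 [424.09 282.63 329.25] [-3.1387e+00  5.0000e-04  1.8860e+00] 162.9 ring in tool [6.4560e+01 4.0000e-02 1.6632e+02] [6.6540e+01 3.0000e-02 1.6632e+02]
ring px 320.0 56 231 170
wf1 [519.44 -59.45 296.46] [ 3.1415e+00 -1.0000e-04  1.3960e-01] 130.16 ring in tool [6.4530e+01 1.0000e-01 1.6631e+02] [6.6540e+01 3.0000e-02 1.6631e+02]
ring px 386.5 12 231 303
eyepiece at px(322.5,150), z76 [582.1 -51.9  76. ] bore block z40
[519.42132305 -59.41829191 296.39341021] 21.5583
```

The lens sits level over the eyepiece: ring top z 130.2, so glass at ≈125, with about 1 mm lateral offset. I'll make a small correction and hand in.

```bash
python3 - <<'E'
from h import *
env.move_straight([518.8,-60.3,296.3],[np.pi,0,np.radians(8)],vel=10)
env.dwell(1.0)
o=env.get_obs();print(o['time'],o['eef_pos'],abs(np.array(o['qd'])).max(),o['grasp_force'])
print(env.finish_job())
E
```

```text
22.8167 [518.82815409 -60.27827954 296.32238159] 0.0012649273905468942 59.10433351993561
the job is handed in; nothing more can be done
None
```

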